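Set up an angled cut and hold the board out to length

ROBOT

A 6-joint arm with a two-finger parallel gripper is mounted at the origin on the work surface. World frame = base frame: x ahead of the robot, y to its left, z up, the work surface at z = 0. Lengths are in mm, angles in rad, forces in N, time in s.
With the tool pointing down it reaches from about 375 to 925 mm from the base axis. Payload 5.7 kg.
Tool frame: the origin (TCP) lies midway between the tips of the shut fingers; the grasp point (between the pads) lies grasp_offset behind it (grasp_offset is the distance from the TCP to the grasp point, in mm); y points along the fingers, x is the direction in which the jaws open and shut, and the axes are right-handed (so a half turn about y gives the same grasp; the last joint's range is limited). The gripper opens to 85 mm and grips with 20 to 120 N. Pads are 22 mm wide; open, the fingers measure 114 mm over their backs; the gripper's body (76 mm by 85 mm) begins 54 mm behind the grasp point. The pads swing forward as they close: fully open they stand 13 mm farther back than shut.
Start: joints at [-1.32, 0.359, 1.51, -0, 1.272, -0.115], TCP at [214.601, -560.276, 231.267] pointing down, gripper open.
Joint ranges: [-2.97, 2.97], [-1.01, 2.36], [0.21, 2.38], [-0.96, 4.11], [0.2, 2.71], [-2.98, 2.98]. Speed limits (rad/s): [2.39, 2.39, 3.14, 3.14, 3.14, 3.14].

INTERFACE

Orientations are given as a 3x3 rotation matrix whose columns are the frame's x, y, z axes.
In Python, from rig import get_obs, snapshot, camera_params, job_done, grasp_offset gives the robot as it stands. The module is installed in compiled form; this text tells all that it offers.
- The arm moves only by the tool play_rows, never from a script. Its arguments are lists of equal length, an entry for each row: "claw": the opening, from -1 (shut) to 1 (fully open); "linear": the shift along the tool's x, y, z in mm, a list of three; "rot": the turn, a rotation vector about the tool's x, y, z in rad, a list of three. In form: {"claw": [claw, ...], "linear": [[x, y, z], ...], "rot": [[ax, ay, az], ...]}. A call has 1 to 20 rows; each row is the pose to reach, as a shift and turn from the pose measured when the call began, along the tool's axes at that moment; what a row does not reach only later rows make up. A row lasts 1/10 s, in which the tool goes at most 50 mm and 8.59 degrees, less where a joint would pass 70% of its speed; a pose out of reach is approached as far as the arm can. A call with a gripper value outside its range is refused whole. The fingers move at their own pace and stop on an object; "grip_force" is the grip in N (left out, the last holds). Time passes only in rows, so rows that repeat a pose let the fingers close. It gives the time, the measured TCP pose, the force and the opening at its end, in the units of the state.
- get_obs(): the state, without advancing time (a new reading comes with each control period).
- snapshot(name): name is "scene" or "top"; returns the picture (400x640x3 uint8, red, green, blue); there is no depth.
- camera_params(name): a dict with "fx", "fy", "cx", "cy" (pixels), "R" (3x3) and "t" (3): a world point X has camera coordinates R X + t. Camera axes: x right, y down, z forward; pixel columns grow to the right and rows downward; lengths in mm; the calibration is good to about 2 mm. A picture is of the moment at which its call begins. camera_params takes no time and is no camera call.
- job_done(): hands the job in, once; it reports no verdict.
The state is a dict: "time": time; "qpos": joint angles; "qd": joint speeds; "effort": joint torques, N m; "tcp_pos": TCP position; "tcp_rot": TCP orientation; "wrist_force": force on the tool from outside, world axes, zero at the start; "moment": the same for the moment, N m; "grip_width": opening from 0.0 (shut) to 1.0 (fully open).
Only numpy, scipy, OpenCV 4.12 (cv2) and the standard library are available. Lean on these libraries where they do the work, as an engineer would, in place of code of your own. Each camera call takes 0.05 s, during which the arm holds its last target. There are 200 camera calls.

TASK

First swing the saw guide on the sawing block to its red 30 degree line. Then slide the pine board out over the block's edge, straight and lying flat, until its outer end is level with the red pointer of the length gauge. It would tip there if let go, so finish holding its inner end still with the gripper, flat on the block, and leave the tin, the glue bottle and the sanding block where they are.

Things in the scene. Friction and masses are not known exactly. Their poses are not given: they have to be found in the camera images.
- block_edge (a point): Green-painted sawing block on two brown feet, fixed to the bench, 170 mm wide (its x), 260 mm long (its y), top 80 mm above the bench. This point is the middle of the outer edge of its top face; +y points outward, away from the block and along the way the board slides; z up. The block top reaches from here 260 mm back along -y. Turned up to 15 degrees either way from the world axes.
- guide_pivot (a point): Vertical pivot axis of the saw guide, a flat steel bar 162 x 18 x 10 mm swinging level over the board, underside 10 mm above the board's top, top face 130 mm above the bench. The pivot post, 26 mm across, stands beside the board at the block's outer edge, 60 mm to block +x of block_edge; this point is 125 mm above the bench.
- guide (a joint): Saw guide angle, rad: 0 = bar square across the board, pointing from the pivot along block -x; grows as the knob end swings outward (block +y), clockwise from above. Stops at -0.25 and 0.7, stays where left (about 1 N at the knob moves it). Red line on the aluminium scale under the bar: 30 degrees = 0.524; black lines: 0 and 15 degrees.
- guide_knob (a point): Black upright round knob on the guide bar, 22 mm diameter, 42 mm tall, standing on the bar 140 mm from the pivot axis. This point is its centre, 21 mm above the bar's top face and 151 mm above the bench.
- board_mid (a point): Centre of the loose pine board, 54 mm wide (x), 320 long (y), 30 thick (z), 0.2 to 0.4 kg. Lies flat on the block under the guide bar, +y to its outer end, within 2 degrees of the block's y, 40 to 90 mm overhanging at the start. Slides with ordinary wood friction. Its sides are free for fingers over its inner 150 mm.
- board_end (a point): Centre of the board's outer end face, 160 mm along +y from board_mid.
- board_tail (a point): Centre of the board's inner end face, 160 mm along -y from board_mid.
- gauge_tip (a point): Tip of the red pointer of the length gauge, a fixed steel post beyond the block's edge. It points at the board's path from block +x, about 18 mm clear of the board's side, 105 mm above the bench; its axes are parallel to the block's. The board's outer end must come to the tip's y (block axes), 175 to 205 mm beyond the block's edge.
- can_center (a point): Bystander: closed tin with yellow label, 80 mm diameter, 95 mm tall; its centre.
- glue_center (a point): Bystander: white glue bottle with green cap, 56 mm diameter, 150 mm tall; its centre.
- sander_center (a point): Bystander: cork sanding block 110 x 60 x 34 mm; its centre.
- board: The pine board itself; origin in the middle of its underside, 15 mm below board_mid.
Things that resemble listed ones, but are neither listed nor needed, are in the scene too. What is shaped like the part that bears gauge_tip but blue, pink or turquoise is not meant.

How it is judged (in metres and radians):
On the way, in this order (a step that is already met when the one before it is completed fails the run):
1. the guide stands at 30 degrees while the board has not yet been slid out to the pointer (value of joint guide between 0.464 and 0.584 rad and y of board_end in the frame of gauge_tip below -0.03 m), for 0.2 s.
2. the board's outer end is level with the pointer, the board flat on the block (y of board_end in the frame of gauge_tip between -0.006 and 0.006 m and contact force between the fingers and board above 0.5 N and angle between board_mid's own z axis and vertical below 0.06 rad and angle between the y axis of board_mid and the y axis of block_edge, either way round below 0.1 rad and z of board_mid in the frame of block_edge between 0.009 and 0.021 m), for 0.2 s.
At the end, for the whole second after the job is handed in: Guide at 30 +-3.4 degrees; board end within 6 mm of the pointer along the block's y; board at rest, level within 0.06 rad, parallel to the block within 0.1 rad, within 6 mm of the block top, its end 40 mm to -x to 25 mm to +x of the block's middle line, fingers holding it (over 0.5 N) (all of step 2 and value of joint guide between 0.464 and 0.584 rad and x of board_end in the frame of block_edge between -0.04 and 0.025 m and linear speed of board below 0.01 m/s); the arm keeps its last pose, push and grip.
It fails at once if the board tips or falls off the block (angle between board_mid's own z axis and vertical above 0.25 rad).
It fails at once if the tin is disturbed (moved over 30 mm) (distance of can_center from where it was at the start of the episode above 0.03 m).
It fails at once if the glue bottle is disturbed (moved over 30 mm) (distance of glue_center from where it was at the start of the episode above 0.03 m).
It fails at once if the sanding block is disturbed (moved over 30 mm) (distance of sander_center from where it was at the start of the episode above 0.03 m).
It also fails if it takes over 54 s, if anything falls off the work surface, if the arm or the gripper's body presses on something with over 40 N, if the wrist force passes 120 N, or if a joint passes its speed limit or range.

## Working session

There is one attempt and no reset: what is moved stays moved. The work goes in short steps, Python scripts to look and compute and a tool call to move; the robot and the scene stay as the last step left them, time stands still between calls to the robot, and variables do not carry over. Pictures are saved under pics/ and viewed, about 8 in all and at most 12, crops included, and the job is handed in when it is done.

Besides the shell and the picture viewer there is one more tool, called after "Emit:" by a JSON object that holds its "method" and its "body", one argument or row to a line. play_rows: Moves the arm, as the interface text tells. Its arguments: {"type":"object","properties":{"claw":{"type":"array"},"linear":{"type":"array"},"rot":{"type":"array"},"grip_force":{"type":"number"}},"required":["claw","linear","rot"]}

```bash
mkdir -p pics; python3 - <<'E'
from rig import *
import cv2,numpy as np
for n in("scene","top"):
    im=snapshot(n); cv2.imwrite(f"pics/{n}0.png",im[:,:,::-1])
    p=camera_params(n); print(n,{k:np.round(v,3).tolist() for k,v in p.items()})
o=get_obs();print(grasp_offset, o)
E
```

```text
scene {'fx': 520.59, 'fy': 520.59, 'cx': 307.783, 'cy': 196.181, 'R': [[0.308, 0.951, 0.003], [0.784, -0.252, -0.567], [-0.539, 0.177, -0.823]], 't': [-209.189, -338.232, 1912.956]}
top {'fx': 455.905, 'fy': 455.905, 'cx': 319.191, 'cy': 197.248, 'R': [[0.014, -1.0, -0.002], [-0.998, -0.014, -0.055], [0.055, 0.002, -0.998]], 't': [22.05, 530.053, 1598.925]}
18.700000000000003 {'time': 0.1, 'qpos': array([-1.32012944e+00,  3.59421279e-01,  1.51133053e+00, -2.49116542e-05,
        1.27249384e+00, -1.15067073e-01]), 'qd': array([-0.00030477, -0.0018901 , -0.00242278, -0.00044835,  0.00043253,
       -0.0002262 ]), 'effort': array([-5.69913864e-04, -5.28653705e+01, -2.79350173e+01, -2.85981205e-04,
        5.06071505e-03, -3.75732964e-05]), 'tcp_pos': array([ 214.43073607, -559.71788422,  230.5421951 ]), 'tcp_rot': array([[ 3.57641305e-01, -4.33094130e-04,  9.33858934e-01],
       [-9.33857586e-01,  1.59543304e-03,  3.57641528e-01],
       [-1.64480185e-03, -9.99998634e-01,  1.66144517e-04]]), 'wrist_force': array([-0.00817138, -0.74491617, -0.46357829]), 'moment': array([0.02538369, 0.00737475, 0.00019389]), 'grip_width': 0.9982872137047777}
```

View pics/scene0.png

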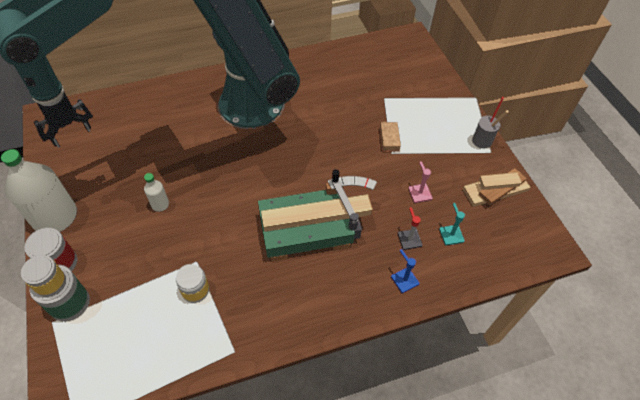

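View pics/top0.png

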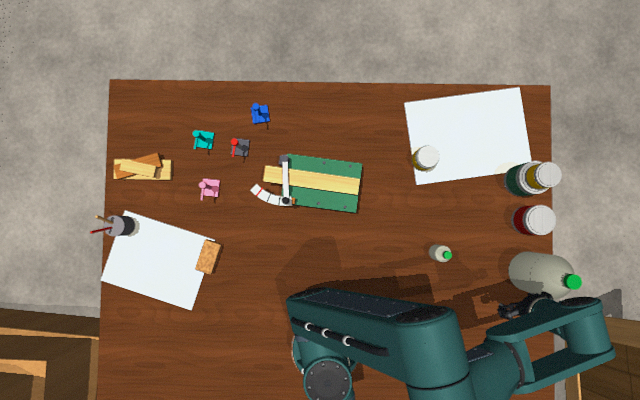

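The red pointer on the grey post sits at top (240,147) and scene (411,230). Its lookalikes are blue (260,113), turquoise (203,140) and pink (208,188) in top. Only the red one fits, and it lies on block +x. The pivot is near top (285,158) and the knob near (286,201). I'll check this in one enlarged crop.

```bash
python3 - <<'E'
import cv2,numpy as np
a=cv2.imread("pics/top0.png")[100:220,180:380]; b=cv2.imread("pics/scene0.png")[160:280,250:450]
f=lambda x:cv2.resize(x,None,fx=2.5,fy=2.5,interpolation=cv2.INTER_CUBIC)
a=cv2.resize(a,(500,300),interpolation=3);b=cv2.resize(b,(500,300),interpolation=3)
cv2.imwrite("pics/c0.png",np.vstack([a,b]))
E
```

```text
(no output)
```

View pics/c0.png

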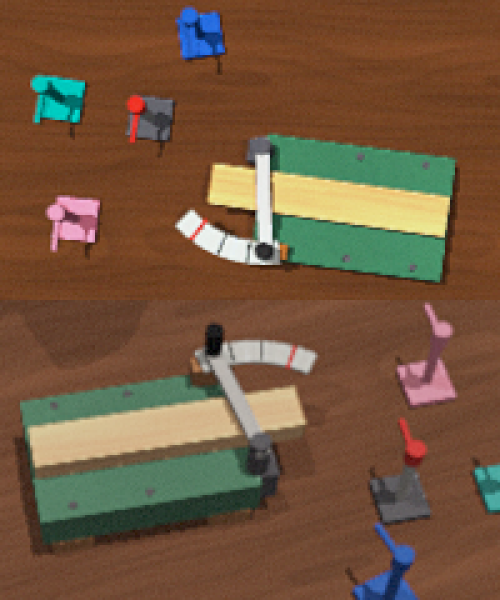

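The crop confirms it. The red pointer's ball is at crop (135,104) and its tip at about (134,141), which is top (233.6,156.4) and scene (411.6,209). The bar is at a slightly negative angle, and the red line is at the far left of the scale.

```bash
cat > h.py <<'E'
from rig import *
import cv2,numpy as np
def ray(n,uv):
    p=camera_params(n);R=np.array(p["R"]);t=np.array(p["t"])
    d=R.T@np.array([(uv[0]-p["cx"])/p["fx"],(uv[1]-p["cy"])/p["fy"],1]);return -R.T@t,d
def onz(n,uv,z):
    c,d=ray(n,uv);return (c+d*(z-c[2])/d[2])
def tri(a,b):
    (c1,d1),(c2,d2)=ray("top",a),ray("scene",b)
    s=np.linalg.lstsq(np.c_[d1,-d2],c2-c1,rcond=None)[0]
    p,q=c1+s[0]*d1,c2+s[1]*d2;return (p+q)/2,np.linalg.norm(p-q)
def proj(n,X):
    p=camera_params(n);v=np.array(p["R"])@X+p["t"];return np.array([p["fx"]*v[0]/v[2]+p["cx"],p["fy"]*v[1]/v[2]+p["cy"]])
def hsv(im):return cv2.cvtColor(im,cv2.COLOR_RGB2HSV)
def mask(im,lo,hi,roi):
    m=cv2.inRange(hsv(im),np.array(lo),np.array(hi));k=np.zeros_like(m);x0,y0,x1,y1=roi;k[y0:y1,x0:x1]=m[y0:y1,x0:x1];return k
E
python3 - <<'E'
from h import *
np.set_printoptions(precision=1,suppress=True)
T=cv2.imread("pics/top0.png")[:,:,::-1].copy();S=cv2.imread("pics/scene0.png")[:,:,::-1].copy()
print("cam",ray("top",(0,0))[0],ray("scene",(0,0))[0])
m=mask(T,(60,60,40),(90,255,255),(270,140,380,230))
r=cv2.minAreaRect(cv2.findNonZero(m));print("green rect",r)
for c in cv2.boxPoints(r):print(c,onz("top",c,80))
H=hsv(T)
print("board samples",H[180,310],H[180,350],H[173,270],"table",H[180,250])
b=mask(T,(12,60,150),(30,190,255),(255,150,375,215))
r=cv2.minAreaRect(cv2.findNonZero(b));print("board rect",r,b.sum()//255)
for c in cv2.boxPoints(r):print(c,onz("top",c,110))
for im,n,roi in((T,"top",(225,130,250,165)),(S,"scene",(400,205,425,235))):
    q=mask(im,(0,150,80),(8,255,255),roi)|mask(im,(172,150,80),(180,255,255),roi)
    pts=cv2.findNonZero(q).reshape(-1,2);o=pts[np.argsort(pts[:,1])];print(n,len(o),o[:5].tolist(),o[-6:].tolist())
print("tip",tri((233.6,156.4),(411.6,208.8)),onz("top",(233.6,156.4),105))
print("knobtop",onz("top",(285.8,200.3),172),tri((285.8,200.3),(336,172)))
print("pivot",onz("top",(284,158),130))
for n,uv,z in (("can",(428,155),95),("glue",(447,255),150),("sander",(208,256),34)):print(n,onz("top",uv,z))
E
```

```text
cam [ 441.3   25.7 1625.6] [1360.9 -224.2 1383.9]
green rect ((321.1571960449219, 182.82095336914062), (75.99412536621094, 49.69355773925781), 7.594643592834473)
[280.2 202.4] [506.6 161.4  80. ]
[286.8 153.2] [675.2 142.2  80. ]
[362.1 163.2] [ 644.3 -115.2   80. ]
[355.5 212.5] [476.2 -94.5  80. ]
board samples [ 23 121 236] [ 23 118 235] [ 23 117 236] table [ 11 178 112]
board rect ((309.5, 190.0), (96.30794525146484, 38.04234313964844), 8.130102157592773) 1476
[259.1 202. ] [505.7 228.9 110. ]
[264.5 164.4] [632.  213.6 110. ]
[359.9 178. ] [ 590.7 -105.5  110. ]
[354.5 215.6] [464.9 -88.8 110. ]
top 77 [[234, 137], [232, 138], [233, 138], [234, 138], [235, 138]] [[232, 156], [233, 156], [234, 156], [232, 157], [233, 157], [247, 160]]
scene 127 [[410, 206], [409, 207], [410, 207], [411, 207], [409, 208]] [[416, 225], [417, 225], [418, 225], [415, 226], [416, 226], [417, 226]]
tip (array([659.3, 322.3, 105.8]), np.float64(7.86568381220821)) [658.  318.7 105. ]
knobtop [509.8 135.6 172. ] (array([510.5, 138.1, 172.2]), np.float64(5.24593884013234))
pivot [651.5 147.3 130. ]
can [ 673.4 -336.2   95. ]
glue [ 342.  -384.6  150. ]
sander [318.8 412.7  34. ]
```

The block axes fit well: 169.7 × 259 mm against 170 × 260 nominal, turned -6.8°. The guide is at about -0.19 rad. Next I'll write a helper that gives move numbers in tool axes.

```bash
cat >> h.py <<'E'
from scipy.spatial.transform import Rotation as Ro
E0=np.array([590.9,151.8,80.]);U=np.array([.1186,.993,0]);X=np.array([.993,-.1186,0]);PV=E0+60*X
def knob(a):return PV+140*(-np.cos(a)*X+np.sin(a)*U)
def rel(p,yaw,o=None):   # tool-axes shift & rotvec to world point p with tool x at yaw (deg), fingers down
    o=o or get_obs();R=o["tcp_rot"];c,s=np.cos(np.radians(yaw)),np.sin(np.radians(yaw))
    D=np.c_[[c,s,0],[0,0,-1],np.cross([c,s,0],[0,0,-1])]
    return np.round(R.T@(np.array(p)-o["tcp_pos"]),1),np.round(Ro.from_matrix(R.T@D).as_rotvec(),3)
def st():
    o=get_obs();print("t",round(o["time"],2),"tcp",o["tcp_pos"].round(1),"x",o["tcp_rot"][:,0].round(3),"q",o["qpos"].round(2),"F",o["wrist_force"].round(1),"w",round(o["grip_width"],3));return o
E
python3 - <<'E'
from h import *
print(knob(-.186),knob(.524));print(rel((460,-200,270),-88));print(rel((510.5,137,220),-106));st()
E
```

```text
[510.78727562 135.29272902  80.        ] [538.4208159  228.61845344  80.        ]
(array([-248.2,  -39. ,  358. ]), array([ 0.   ,  0.331, -0.002]))
(array([-544.7,   11.5,  525.7]), array([ 0.   ,  0.645, -0.002]))
t 0.1 tcp [ 214.4 -559.7  230.5] x [ 0.358 -0.934 -0.002] q [-1.32  0.36  1.51 -0.    1.27 -0.12] F [-0.  -0.7 -0.5] w 0.998
```

Emit:
{"method": "play_rows", "body": {
  "claw": [1,1,1,1,1,1,1,1,1,1,1,1,1,1,1,1,1,1,1,1],
  "linear": [
    [-248,-39,358],
    [-248,-39,358],
    [-248,-39,358],
    [-248,-39,358],
    [-248,-39,358],
    [-248,-39,358],
    [-248,-39,358],
    [-248,-39,358],
    [-248,-39,358],
    [-248,-39,358],
    [-545,11,526],
    [-545,11,526],
    [-545,11,526],
    [-545,11,526],
    [-545,11,526],
    [-545,11,526],
    [-545,11,526],
    [-545,11,526],
    [-545,11,526],
    [-545,11,526]
  ],
  "rot": [
    [0,0.331,0],
    [0,0.331,0],
    [0,0.331,0],
    [0,0.331,0],
    [0,0.331,0],
    [0,0.331,0],
    [0,0.331,0],
    [0,0.331,0],
    [0,0.331,0],
    [0,0.331,0],
    [0,0.645,0],
    [0,0.645,0],
    [0,0.645,0],
    [0,0.645,0],
    [0,0.645,0],
    [0,0.645,0],
    [0,0.645,0],
    [0,0.645,0],
    [0,0.645,0],
    [0,0.645,0]
  ],
  "grip_force": 25
}}

```text
time: 2.1
tcp_pos: [510.5, 136.0, 220.3]
tcp_rot: [[-0.276, -0.001, 0.961], [-0.961, 0.001, -0.276], [-0.0, -1.0, -0.001]]
wrist_force: [-0.4, -0.4, 0.0]
grip_width: 0.997
```

```bash
python3 - <<'E'
from h import *
st();print(rel((510.5,136,200),-106));print(rel((510.5,136,139),-106))
a=snapshot("top")[100:260,200:400];b=snapshot("scene")[120:280,250:450]
f=lambda x:cv2.resize(x,(500,300),interpolation=3)[:,:,::-1]
a=cv2.resize(a,(500,400),interpolation=3);b=cv2.resize(b,(500,400),interpolation=3)
cv2.imwrite("pics/c1.png",np.hstack([a,b])[:,:,::-1][:,:1000]) if 0 else cv2.imwrite("pics/c1.png",cv2.resize(np.hstack([a,b]),(800,320))[:,:,::-1])
E
```

```text
t 2.1 tcp [510.5 136.  220.3] x [-0.276 -0.961 -0.   ] q [0.13 0.27 1.68 0.   1.2  1.98] F [-0.4 -0.4  0. ] w 0.997
(array([-0. , 20.3,  0. ]), array([ 0.001, -0.   , -0.   ]))
(array([-0. , 81.3,  0.1]), array([ 0.001, -0.   , -0.   ]))
```

View pics/c1.png

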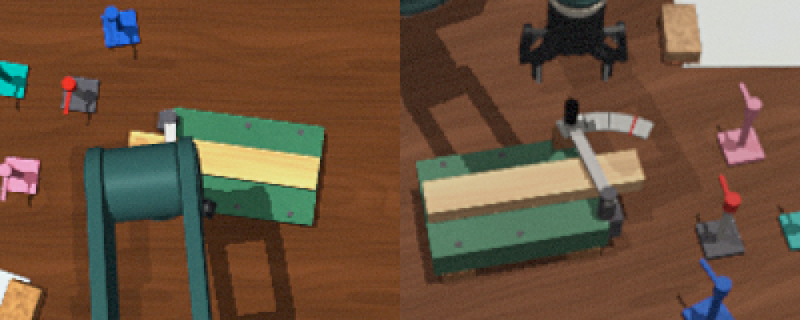

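In the scene half, the open fingers at (538,72) and (608,72) straddle the knob at (571,110). I'll descend and close on it.

Emit:
{"method": "play_rows", "body": {
  "claw": [1,1,1,1,1,1,-1,-1,-1,-1,-1,-1,-1,-1],
  "linear": [
    [0,20,0],
    [0,40,0],
    [0,60,0],
    [0,75,0],
    [0,81,0],
    [0,81,0],
    [0,81,0],
    [0,81,0],
    [0,81,0],
    [0,81,0],
    [0,81,0],
    [0,81,0],
    [0,81,0],
    [0,81,0]
  ],
  "rot": [
    [0,0,0],
    [0,0,0],
    [0,0,0],
    [0,0,0],
    [0,0,0],
    [0,0,0],
    [0,0,0],
    [0,0,0],
    [0,0,0],
    [0,0,0],
    [0,0,0],
    [0,0,0],
    [0,0,0],
    [0,0,0]
  ],
  "grip_force": 25
}}

```text
time: 3.6
tcp_pos: [511.2, 135.9, 140.2]
tcp_rot: [[-0.277, 0.001, 0.961], [-0.961, 0.001, -0.277], [-0.002, -1.0, 0.0]]
wrist_force: [-0.8, 0.8, 7.0]
grip_width: 0.248
```

```bash
python3 - <<'E'
from h import *
st()
d0=knob(-.186)
for a in np.linspace(-.186,.524,8)[1:]:
    p=knob(a);p[2]=139;print(round(a,3),rel(p,-106)[0])
E
```

```text
t 3.6 tcp [511.2 135.9 140.2] x [-0.277 -0.961 -0.002] q [0.13 0.36 1.77 0.   1.01 1.98] F [-0.8  0.8  7. ] w 0.248
-0.085 [-12.8   1.2  -4.4]
0.017 [-26.8   1.3  -7.1]
0.118 [-40.9   1.3  -8.5]
0.22 [-55.1   1.3  -8.4]
0.321 [-69.2   1.3  -6.8]
0.423 [-83.1   1.3  -3.9]
0.524 [-96.6   1.4   0.5]
```

The knob is gripped: width 0.248 × 85 ≈ 21 mm. Now I'll swing along the arc.

Emit:
{"method": "play_rows", "body": {
  "claw": [-1,-1,-1,-1,-1,-1,-1,-1,-1,-1,-1,-1,-1,-1,-1,-1],
  "linear": [
    [-6,-1,-2],
    [-13,-1,-4],
    [-20,-1,-6],
    [-27,-1,-7],
    [-34,-1,-8],
    [-41,-1,-8.5],
    [-48,-1,-8.5],
    [-55,-1,-8.5],
    [-62,-1,-8],
    [-69,-1,-7],
    [-76,-1,-5.5],
    [-83,-1,-4],
    [-90,-1,-2],
    [-96.5,-1,0.5],
    [-96.5,-1,0.5],
    [-96.5,-1,0.5]
  ],
  "rot": [
    [0,0,0],
    [0,0,0],
    [0,0,0],
    [0,0,0],
    [0,0,0],
    [0,0,0],
    [0,0,0],
    [0,0,0],
    [0,0,0],
    [0,0,0],
    [0,0,0],
    [0,0,0],
    [0,0,0],
    [0,0,0],
    [0,0,0],
    [0,0,0]
  ]
}}

```text
time: 5.2
tcp_pos: [538.0, 229.3, 140.7]
tcp_rot: [[-0.277, -0.0, 0.961], [-0.961, 0.002, -0.277], [-0.002, -1.0, -0.001]]
wrist_force: [-3.9, 3.2, -11.5]
grip_width: 0.249
```

```bash
python3 - <<'E'
from h import *
st();b=snapshot("scene")[140:260,300:460]
cv2.imwrite("pics/c2.png",cv2.resize(b,(800,600),interpolation=3)[:,:,::-1])
E
```

```text
t 5.2 tcp [538.  229.3 140.7] x [-0.277 -0.961 -0.002] q [0.28 0.43 1.64 0.   1.06 2.13] F [ -3.9   3.2 -11.5] w 0.249
```

View pics/c2.png

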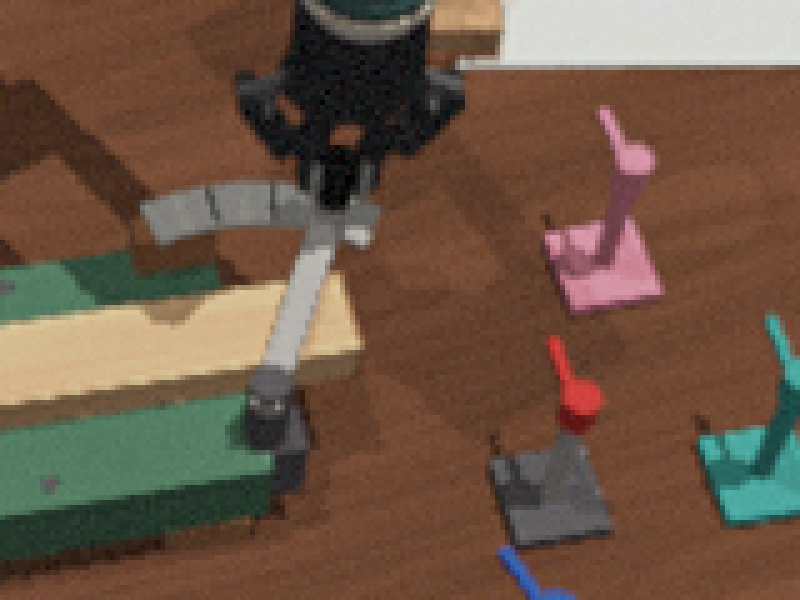

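The bar now hides the red line, with the knob at crop (335,180) over it. I'll release and rise, then measure the guide, board and pointer.

Emit:
{"method": "play_rows", "body": {
  "claw": [0,1,1,1,1,1,1,1,1,1,1,1,1,1,1,1],
  "linear": [
    [0,0,0],
    [0,0,0],
    [0,0,0],
    [0,0,0],
    [0,0,0],
    [0,-30,0],
    [0,-60,0],
    [0,-100,0],
    [120,-100,0],
    [120,-100,0],
    [240,-100,0],
    [240,-100,0],
    [240,-100,0],
    [240,-100,0],
    [240,-100,0],
    [240,-100,0]
  ],
  "rot": [
    [0,0,0],
    [0,0,0],
    [0,0,0],
    [0,0,0],
    [0,0,0],
    [0,0,0],
    [0,0,0],
    [0,0,0],
    [0,0,0],
    [0,0,0],
    [0,0,0],
    [0,0,0],
    [0,0,0],
    [0,0,0],
    [0,0,0],
    [0,0,0]
  ]
}}

```text
time: 6.85
tcp_pos: [472.0, -0.9, 240.4]
tcp_rot: [[-0.277, 0.0, 0.961], [-0.961, 0.003, -0.277], [-0.003, -1.0, -0.0]]
wrist_force: [-0.0, -0.6, 0.1]
grip_width: 1.0
```

```bash
cat >> h.py <<'E'
def lin(pts):  # fitted line point, dir
    v=cv2.fitLine(np.float32(pts),cv2.DIST_HUBER,0,.01,.01).ravel();return v[2:],v[:2]
def blk(p):
    d=np.array(p)-E0;return np.array([d@X,d@U,d[2]]).round(1)
E
python3 - <<'E'
from h import *
st();T=snapshot("top");S=snapshot("scene")
cv2.imwrite("pics/t2.png",T[:,:,::-1]);cv2.imwrite("pics/s2.png",S[:,:,::-1])
a=cv2.resize(T[120:220,220:380],(640,400),interpolation=3);
b=cv2.resize(S[160:260,310:430],(240*2,400),interpolation=3)
cv2.imwrite("pics/c3.png",cv2.resize(np.hstack([a,b]),(800,286))[:,:,::-1]) 
b=mask(T,(15,80,120),(30,190,255),(255,150,375,215));n,L,s,c=cv2.connectedComponentsWithStats(b)
for i in range(1,n):
    if s[i,4]>60:
        r=cv2.minAreaRect(np.argwhere(L==i)[:,::-1].astype(np.float32));print(s[i],r)
        for q in cv2.boxPoints(r):print("  ",q,blk(onz("top",q,110)))
for tp,sp in(((233,157.5),(409.8,206)),((232.7,157),(410,206.5))):
    X3,e=tri(tp,sp);print("tip",X3,e,blk(X3),blk(onz("top",tp,105)),blk(onz("scene",sp,105)))
E
```

```text
t 6.85 tcp [472.   -0.9 240.4] x [-0.277 -0.961 -0.003] q [-0.15  0.16  1.76  0.    1.21  1.7 ] F [-0.  -0.6  0.1] w 1.0
[263 165  11  16  96] ((266.79998779296875, 172.59999084472656), (8.22192096710205, 16.443843841552734), 18.434947967529297)
   [260.3     179.09999] [-17.4  73.4  30. ]
   [265.5     163.49998] [36.8 63.4 30. ]
   [273.3     166.09999] [31.6 36.4 30. ]
   [268.09998 181.7    ] [-22.6  46.3  30. ]
[ 271  168   89   25 1257] ((315.3800048828125, 180.3400115966797), (87.39839172363281, 16.122034072875977), 8.130102157592773)
   [270.97998 182.14001] [-22.7  36.6  30. ]
   [273.26    166.18002] [31.3 36.5 30. ]
   [359.78003 178.54001] [  28.5 -255.5   30. ]
   [357.5 194.5] [ -25.5 -254.7   30. ]
tip [653.57592744 320.33065285 113.84769948] 3.046010433963607 [ 42.2 174.8  33.8] [ 42.9 175.1  25. ] [ 37.  179.6  25. ]
tip [655.13823143 320.96690785 113.25675744] 1.9657626523857776 [ 43.7 175.6  33.3] [ 44.5 176.4  25. ] [ 38.8 179.6  25. ]
```

View pics/c3.png

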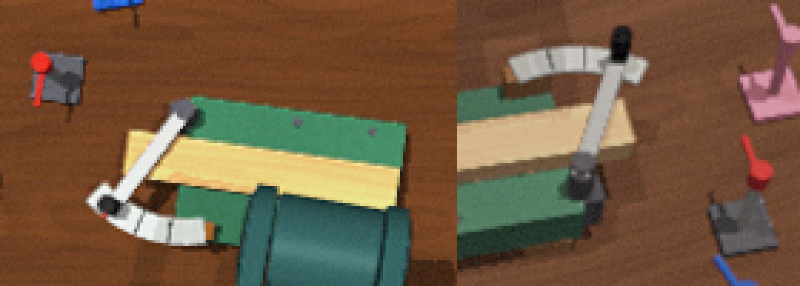

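The guide looks right: the bar crosses the red line. The board's outer end is at about +65 mm in block y and its tail at -255, with its middle line at about x = +2. I'll grip 60 mm from the tail, with the jaws along block x.

```bash
python3 - <<'E'
from h import *
g=E0+1.8*X-195*U
print(rel((*g[:2],240),-6.8));print(rel((*g[:2],150),-6.8)); print(rel((*g[:2],78),-6.8))
T=cv2.imread("pics/t2.png")[:,:,::-1].copy();h=hsv(T)
k=((h[...,1]<45)&(h[...,2]>130)).astype(np.uint8);k[:158]=0;k[185:]=0;k[:,:258]=0;k[:,288:]=0
p=np.argwhere(k)[:,::-1];w=np.array([blk(onz("top",q,130))[:2] for q in p]);c,d=lin(w);print(len(p),"guide angle",np.arctan2(abs(d[1]),abs(d[0])),"dist to pivot",np.cross(d,np.array([60,0])-c))
E
```

```text
(array([1.310e+01, 1.000e-01, 1.053e+02]), array([-0.002, -1.731, -0.003]))
(array([ 13.3,  90.1, 105.4]), array([-0.002, -1.731, -0.003]))
(array([ 13.5, 162.1, 105.4]), array([-0.002, -1.731, -0.003]))
175 guide angle 0.5287409 dist to pivot -0.9096409839748958<stdin>:6: DeprecationWarning: Arrays of 2-dimensional vectors are deprecated. Use arrays of 3-dimensional vectors instead. (deprecated in NumPy 2.0)
```

The guide measures 0.529 rad, so it is in the band. Next I'll turn and move over the board tail, then descend.

Emit:
{"method": "play_rows", "body": {
  "claw": [1,1,1,1,1,1,1,1,1,1,1,1,1,1,1,1,1,1,1,1],
  "linear": [
    [13,0,105],
    [13,0,105],
    [13,0,105],
    [13,0,105],
    [13,0,105],
    [13,0,105],
    [13,0,105],
    [13,0,105],
    [13,0,105],
    [13,0,105],
    [13,0,105],
    [13,0,105],
    [13,0,105],
    [13,0,105],
    [13,0,105],
    [13.3,40,105.4],
    [13.3,80,105.4],
    [13.3,90,105.4],
    [13.3,90,105.4],
    [13.3,90,105.4]
  ],
  "rot": [
    [0,-1.731,0],
    [0,-1.731,0],
    [0,-1.731,0],
    [0,-1.731,0],
    [0,-1.731,0],
    [0,-1.731,0],
    [0,-1.731,0],
    [0,-1.731,0],
    [0,-1.731,0],
    [0,-1.731,0],
    [0,-1.731,0],
    [0,-1.731,0],
    [0,-1.731,0],
    [0,-1.731,0],
    [0,-1.731,0],
    [0,-1.731,0],
    [0,-1.731,0],
    [0,-1.731,0],
    [0,-1.731,0],
    [0,-1.731,0]
  ]
}}

```text
time: 8.95
tcp_pos: [570.7, -42.2, 151.3]
tcp_rot: [[0.993, 0.002, 0.119], [-0.119, 0.002, 0.993], [0.001, -1.0, 0.002]]
wrist_force: [0.8, 0.0, 0.4]
grip_width: 1.0
```

```bash
python3 - <<'E'
from h import *
o=st();print(blk(o["tcp_pos"]));g=E0+1.8*X-195*U;print(rel((*g[:2],78),-6.8))
b=snapshot("scene")[110:290,240:480]
cv2.imwrite("pics/c4.png",cv2.resize(b,(720,540),interpolation=3)[:,:,::-1])
E
```

```text
t 8.95 tcp [570.7 -42.2 151.3] x [ 0.993 -0.119  0.001] q [-0.2   0.4   1.66  0.    1.07 -0.08] F [0.8 0.  0.4] w 1.0
[   2.9 -195.    71.3]
(array([-1.2, 73.3, -0.2]), array([-0.002, -0.   ,  0.001]))
```

View pics/c4.png

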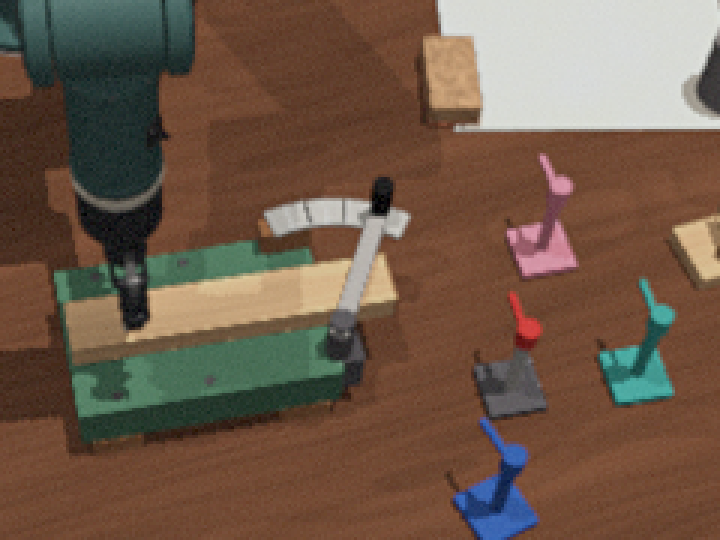

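The fingers stand across the board at crop (133,300), about 60 mm from the tail. The bar is still on the red line. I'll descend and grip.

Emit:
{"method": "play_rows", "body": {
  "claw": [1,1,1,1,1,1,1,0.2,0.2,-1,-1,-1,-1,-1,-1,-1],
  "linear": [
    [-1.2,20,0],
    [-1.2,40,0],
    [-1.2,55,0],
    [-1.2,65,0],
    [-1.2,71,0],
    [-1.2,73,0],
    [-1.2,73,0],
    [-1.2,73,0],
    [-1.2,73,0],
    [-1.2,73,0],
    [-1.2,73,0],
    [-1.2,73,0],
    [-1.2,73,0],
    [-1.2,73,0],
    [-1.2,73,0],
    [-1.2,73,0]
  ],
  "rot": [
    [0,0,0],
    [0,0,0],
    [0,0,0],
    [0,0,0],
    [0,0,0],
    [0,0,0],
    [0,0,0],
    [0,0,0],
    [0,0,0],
    [0,0,0],
    [0,0,0],
    [0,0,0],
    [0,0,0],
    [0,0,0],
    [0,0,0],
    [0,0,0]
  ],
  "grip_force": 45
}}

```text
time: 10.6
tcp_pos: [570.7, -42.1, 79.6]
tcp_rot: [[0.993, 0.004, 0.119], [-0.119, 0.002, 0.993], [0.004, -1.0, 0.002]]
wrist_force: [-0.7, -0.4, 6.0]
grip_width: 0.623
```

The board is gripped (0.623 × 85 = 53 mm). I'll slide 85 mm outward, leaving a margin, with a slight downward hold.

Emit:
{"method": "play_rows", "body": {
  "claw": [-1,-1,-1,-1,-1,-1,-1,-1,-1,-1,-1,-1,-1,-1],
  "linear": [
    [0,1,4],
    [0,1,12],
    [0,1,20],
    [0,1,28],
    [0,1,36],
    [0,1,44],
    [0,1,52],
    [0,1,60],
    [0,1,68],
    [0,1,75],
    [0,1,81],
    [0,1,85],
    [0,1,85],
    [0,1,85]
  ],
  "rot": [
    [0,0,0],
    [0,0,0],
    [0,0,0],
    [0,0,0],
    [0,0,0],
    [0,0,0],
    [0,0,0],
    [0,0,0],
    [0,0,0],
    [0,0,0],
    [0,0,0],
    [0,0,0],
    [0,0,0],
    [0,0,0]
  ]
}}

```text
time: 12.0
tcp_pos: [581.5, 41.9, 79.6]
tcp_rot: [[0.993, 0.006, 0.118], [-0.118, 0.001, 0.993], [0.005, -1.0, 0.002]]
wrist_force: [-0.1, -1.1, 6.0]
grip_width: 0.623
```

```bash
cat > m.py <<'E'
from h import *
import sys
o=st();print("tcp blk",blk(o["tcp_pos"]))
N=4;T=np.mean([snapshot("top") for _ in range(N)],0).astype(np.uint8);S=np.mean([snapshot("scene") for _ in range(N)],0).astype(np.uint8)
k=sys.argv[1]
a=cv2.resize(T[130:210,215:315],(500,400),interpolation=cv2.INTER_CUBIC);b=cv2.resize(S[170:250,340:440],(500,400),interpolation=cv2.INTER_CUBIC)
cv2.imwrite(f"pics/m{k}.png",cv2.resize(np.hstack([a,b]),(800,320))[:,:,::-1]);cv2.imwrite(f"pics/T{k}.png",T[:,:,::-1]);cv2.imwrite(f"pics/S{k}.png",S[:,:,::-1])
# end edge: profile of saturation/value across the outer end, along block y at the board-top plane
for n,im in(("top",T),("scene",S)):
    g=im[...,1].astype(np.float32)
    def samp(x,y,z):
        u=proj(n,E0+x*X+y*U+np.array([0,0,z-80]));return cv2.remap(g,np.float32([[u[0]]]),np.float32([[u[1]]]),cv2.INTER_LINEAR)[0,0]
    ys=np.arange(100,215,.5)
    for x in(-12,0,12):
        v=np.array([samp(x,y,110) for y in ys]);i=np.argmin(np.convolve(np.gradient(v),np.ones(9)/9,"same"))
        w=v[max(0,i-16):i+17];hi,lo=np.max(w),np.min(w);j=np.where(v[max(0,i-16):]<(hi+lo)/2)[0][0]+max(0,i-16)
        print(n,"end at x",x,"y",ys[j],(hi.round(),lo.round()))
    # pointer: red-ness profile across, near the tip, at z=105
    rd=(im[...,0].astype(np.float32)-im[...,1])
    for x in(44,47,50,54):
        vs=[];yy=np.arange(155,200,.5)
        for y in yy:
            u=proj(n,E0+x*X+y*U+np.array([0,0,25]));vs.append(cv2.remap(rd,np.float32([[u[0]]]),np.float32([[u[1]]]),cv2.INTER_LINEAR)[0,0])
        vs=np.clip(np.array(vs)-70,0,None);print(n,"pointer x",x,"y",round((vs*yy).sum()/max(vs.sum(),1),1),"peak",vs.max())
E
python3 m.py 1
```

```text
t 12.0 tcp [581.5  41.9  79.6] x [ 0.993 -0.118  0.005] q [-0.05  0.51  1.7   0.    0.93  0.07] F [-0.1 -1.1  6. ] w 0.623
tcp blk [   3.7 -110.2   -0.4]
top end at x -12 y 150.5 (np.float32(231.0), np.float32(60.0))
top end at x 0 y 150.0 (np.float32(216.0), np.float32(59.0))
top end at x 12 y 149.5 (np.float32(212.0), np.float32(60.0))
top pointer x 44 y 178.5 peak 3.734375
top pointer x 47 y 178.0 peak 82.11328
top pointer x 50 y 177.7 peak 108.234375
top pointer x 54 y 177.6 peak 111.11914
scene end at x -12 y 151.5 (np.float32(194.0), np.float32(72.0))
scene end at x 0 y 151.5 (np.float32(186.0), np.float32(68.0))
scene end at x 12 y 151.0 (np.float32(187.0), np.float32(70.0))
scene pointer x 44 y 178.9 peak 72.549805
scene pointer x 47 y 178.9 peak 72.9668
scene pointer x 50 y 178.9 peak 74.42285
scene pointer x 54 y 178.8 peak 68.947266
```

View pics/m1.png

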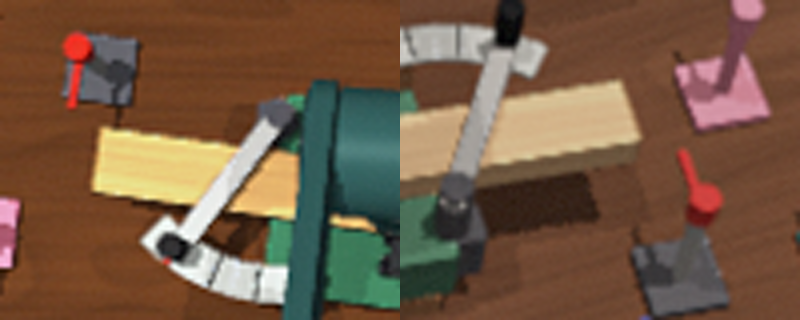

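The picture shows the board end short of the pointer. Both views give the same gap: top 177.9 - 150.2 and scene 178.9 - 151.3, about 27.6 mm. I'll slide that far.

Emit:
{"method": "play_rows", "body": {
  "claw": [-1,-1,-1,-1,-1,-1,-1,-1,-1,-1],
  "linear": [
    [0,1,5],
    [0,1,10],
    [0,1,15],
    [0,1,20],
    [0,1,24],
    [0,1,26.5],
    [0,1,27.6],
    [0,1,27.6],
    [0,1,27.6],
    [0,1,27.6]
  ],
  "rot": [
    [0,0,0],
    [0,0,0],
    [0,0,0],
    [0,0,0],
    [0,0,0],
    [0,0,0],
    [0,0,0],
    [0,0,0],
    [0,0,0],
    [0,0,0]
  ]
}}

```text
time: 13.4
tcp_pos: [585.5, 68.2, 79.6]
tcp_rot: [[0.993, 0.007, 0.117], [-0.117, -0.001, 0.993], [0.007, -1.0, 0.0]]
wrist_force: [-1.5, -5.3, 8.7]
grip_width: 0.626
```

```bash
python3 m.py 2
```

```text
t 13.4 tcp [585.5  68.2  79.6] x [ 0.993 -0.117  0.007] q [-0.    0.51  1.69 -0.    0.93  0.12] F [-1.5 -5.3  8.7] w 0.626
tcp blk [  4.5 -83.7  -0.4]
top end at x -12 y 176.5 (np.float32(226.0), np.float32(64.0))
top end at x 0 y 176.0 (np.float32(215.0), np.float32(61.0))
top end at x 12 y 176.5 (np.float32(204.0), np.float32(54.0))
top pointer x 44 y 178.6 peak 0.94921875
top pointer x 47 y 177.9 peak 83.27344
top pointer x 50 y 177.7 peak 109.515625
top pointer x 54 y 177.6 peak 111.2832
scene end at x -12 y 178.0 (np.float32(197.0), np.float32(70.0))
scene end at x 0 y 178.0 (np.float32(186.0), np.float32(67.0))
scene end at x 12 y 178.0 (np.float32(184.0), np.float32(69.0))
scene pointer x 44 y 178.9 peak 71.58008
scene pointer x 47 y 178.9 peak 72.171875
scene pointer x 50 y 178.9 peak 74.038086
scene pointer x 54 y 178.7 peak 69.80078
```

View pics/m2.png

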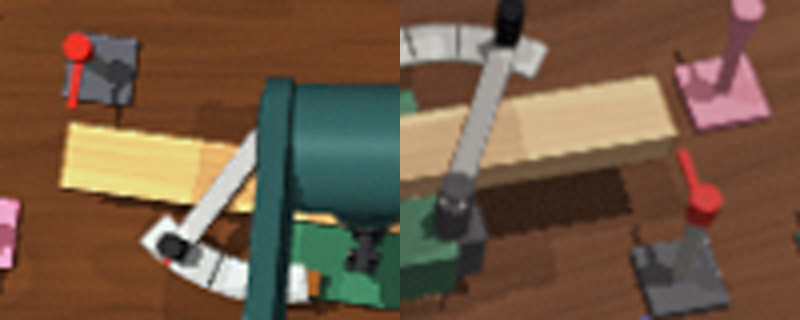

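The end is 1.2 mm short in both views. The picture shows the end level with the tip, the board flat, and the bar over the red line. A small nudge and a still hold come next.

Emit:
{"method": "play_rows", "body": {
  "claw": [-1,-1,-1,-1,-1,-1,-1,-1],
  "linear": [
    [0,1,1],
    [0,1,1.5],
    [0,1,1.5],
    [0,1,1.5],
    [0,1,1.5],
    [0,1,1.5],
    [0,1,1.5],
    [0,1,1.5]
  ],
  "rot": [
    [0,0,0],
    [0,0,0],
    [0,0,0],
    [0,0,0],
    [0,0,0],
    [0,0,0],
    [0,0,0],
    [0,0,0]
  ]
}}

```text
time: 14.6
tcp_pos: [585.6, 68.3, 79.6]
tcp_rot: [[0.993, 0.007, 0.116], [-0.116, -0.003, 0.993], [0.007, -1.0, -0.002]]
wrist_force: [-2.3, -4.9, 9.7]
grip_width: 0.62
```

```bash
python3 m.py 3 | grep -E "tcp|end|x 50"; python3 - <<'E'
from h import *
st()
T=cv2.imread("pics/T3.png")[:,:,::-1]
b=mask(T.copy(),(15,80,120),(30,190,255),(225,150,262,185))
r=cv2.findNonZero(b).reshape(-1,2)
for col in(240,245,250,255):
    q=r[r[:,0]==col][:,1];print(col,[blk(onz("top",(col,v),110))[0] for v in(q.min()-.5,q.max()+.5)])
E
```

```text
t 14.6 tcp [585.6  68.3  79.6] x [ 0.993 -0.116  0.007] q [ 0.    0.51  1.69 -0.    0.93  0.12] F [-2.3 -4.9  9.7] w 0.62
tcp blk [  4.6 -83.5  -0.4]
top end at x -12 y 176.5 (np.float32(231.0), np.float32(61.0))
top end at x 0 y 177.0 (np.float32(215.0), np.float32(60.0))
top end at x 12 y 176.5 (np.float32(203.0), np.float32(57.0))
top pointer x 50 y 177.7 peak 107.828125
scene end at x -12 y 178.0 (np.float32(197.0), np.float32(70.0))
scene end at x 0 y 178.5 (np.float32(186.0), np.float32(67.0))
scene end at x 12 y 178.5 (np.float32(184.0), np.float32(68.0))
scene pointer x 50 y 178.9 peak 73.72363
t 15.0 tcp [585.6  68.3  79.6] x [ 0.993 -0.116  0.007] q [ 0.    0.51  1.69 -0.    0.93  0.12] F [-2.8 -5.2 10.7] w 0.628
240 [np.float64(35.5), np.float64(-21.1)]
245 [np.float64(34.3), np.float64(-22.2)]
250 [np.float64(33.2), np.float64(-23.3)]
255 [np.float64(35.4), np.float64(-21.1)]
```

All checks are in tolerance, so I'm handing in.

```bash
python3 -c "
from rig import *
job_done();o=get_obs();print(o['time'],o['tcp_pos'],o['wrist_force'],o['grip_width'])"
```

```text
the job is handed in; nothing more can be done
the job is handed in; nothing more can be done
```

I swung the guide to its red 30° line by the knob, then gripped the board 60 mm from its inner end and slid it about 112 mm out to the red pointer. I handed the job in at about 15 s of the 54 s allowed, with the gripper still holding the board. No verdict is reported.

| Check | Measured | Allowed |
|---|---|---|
| Guide angle (measured before the slide) | 0.529 rad | 0.464 to 0.584 rad |
| Board end relative to the pointer, both views | about 0.5 to 1 mm short | within 6 mm |
| Board end sideways from the block's middle line | about +6 mm | -40 to +25 mm |
| Grip opening | about 53 mm (board is 54 mm wide) | fingers holding the board |
| Wrist force | about 12 N | 120 N |

- **Final nudge:** the last 1.5 mm push moved the arm only about 0.2 mm. I left the board there because it was already well inside tolerance.
- **Camera disagreement:** the two views disagree by about 1 mm on absolute position, but they agree on the gap between the board end and the pointer.
- **Not measured again:** the guide angle was only checked by eye after the slide, with the bar still on the red line. I did not measure the board's final tilt or speed, or the positions of the tin, glue bottle and sanding block; the arm never touched those three.

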